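# Raise the telescopic prop to its next hole

## Task

Two telescopic props on the table are to carry a serving board; one is already raised, the other still stands low. On the low one, squeeze its spring button in flush, slide the square sleeve up until the button pops out through the next hole, without straining the button, and let go. Then push down on its cap with the shut fingers, about as hard as a one to two kilo weight, to prove that it holds, and come away; leave the crockery and bottles standing where they are.

Things in the scene. Friction and masses are not known exactly. Their poses are not given: they have to be found in the camera images.
- post: the low prop's fixed base (steel plate 110 x 110 x 10 mm, collar up to 22 mm high) with an upright 26 mm square inner post, screwed to the table. Origin: centre of the base's underside, on the table. z up; +x points level from the post's axis towards the side where the button sticks out.
- sleeve: the low prop's plain steel square tube, outside 36 x 36 mm, wall 2.5 mm, 136 mm long; slides straight up over the post, cannot turn, and falls when nothing holds it (0.35 to 0.75 kg, drag 2 to 4 N). Post's axes. Origin: centre of its lower end, 35 mm above the table at the start, when it rests on the button. Pinch it across the button's side and the opposite side.
- first_hole (a point): centre line of the sleeve at the height where the button sits at the start, 122 mm above the sleeve's origin. The next hole is in the same face 45 to 71 mm lower, in an adjustable strip: it differs from prop to prop and has to be found by feel. Holes are 17 mm high. The button starts at the first hole's upper edge.
- button: sprung steel stud in the post, 14 mm diameter, half-round end. Origin: its outer tip, always 157 mm above the table; moves only along the post's x. Out: tip 26 mm from the post's axis, 8 mm proud of the sleeve, sleeve locked both ways. Flush: tip at 18 mm, takes 3 to 5 N. A finger of the grasp can press it while both fingers hold the sleeve. Over 32 N between sleeve and button damages it.
- button_seat (a point): point on the post's axis at the button's height, 157 mm above the table. Once flush, lifting the sleeve (10 to 15 N above its weight) slides the button under the wall; it stays in, tip at 15.5 mm, until a hole comes and it snaps out. Within 3 mm more the sleeve comes up against it and the pull rises quickly. Let go, the sleeve sinks to rest on the button 45 to 71 mm above its start.
- cap: black plastic cap, 36 x 36 x 6 mm, fixed on the top of the low prop's sleeve. Origin: centre of its underside, 136 mm above the sleeve's origin, so that its top is 142 mm above the sleeve's origin. The cap is where the prop is pushed down as a test.
- neighbour: the other prop, alike but already raised, fixed, its cap top 235 mm above the table (the low one's is 177 mm high at the start). Origin: centre of its base's underside. Not to be worked on.
- cup_mid (a point): middle of a paper cup, 74 mm wide, 90 mm tall, loose, upright on the table
- jug_mid (a point): middle of a clear plastic measuring jug, 110 mm wide plus handle, 150 mm tall, loose, upright on the table
- water_mid (a point): middle of a clear water bottle, 64 mm wide, 210 mm tall, loose, upright on the table
- plate_mid (a point): middle of a flat wooden plate, 150 x 200 x 8 mm, with two small cakes stuck on it, loose on the table
There are look-alikes about, which are no part of the job. Leave any blue or orange look-alike of the post alone.

How it is judged:
By the outcome, as a careful person would: the job done as asked, in the order asked, and still so for the second after the job is handed in, with the robot touching nothing.
It also fails if it takes over 51 s, if anything falls off the work surface, if the arm or the gripper's body presses on something with over 40 N, if the wrist force passes 120 N, or if a joint passes its speed limit or range.

## Robot

A 6-joint arm with a two-finger parallel gripper is mounted at the origin on the work surface. World frame = base frame: x ahead of the robot, y to its left, z up, the work surface at z = 0. Lengths are in mm, angles in rad, forces in N, time in s.
With the tool pointing down it reaches from about 275 to 1000 mm from the base axis. Payload 8.4 kg.
Tool frame: the origin (TCP) lies midway between the tips of the shut fingers; the grasp point (between the pads) lies 19 mm behind it; z points along the fingers, y is the line along which they close (so a half turn about z gives the same grasp; the last joint's range is limited). The gripper opens to 85 mm and grips with 20 to 120 N. Pads are 22 mm wide; open, the fingers measure 114 mm over their backs; the gripper's body (76 mm by 85 mm) begins 54 mm behind the grasp point. The pads swing forward as they close: fully open they stand 13 mm farther back than shut.
Start: joints at [1.277, 0.353, 1.633, -0, 1.155, -0.002], TCP at [179.796, 598.583, 231.281] pointing down, gripper open.
Joint ranges: [-2.63, 2.63], [-0.92, 2.1], [0.06, 2.66], [-1.3, 4.44], [0, 2.69], [-3.02, 3.02]. Speed limits (rad/s): [2.22, 2.22, 2.79, 3.14, 3.14, 3.14].

## Interface

Orientations are given as [roll, pitch, yaw] about the fixed x, y, z axes, in that order (R = Rz(yaw) Ry(pitch) Rx(roll)).
In Python, from rig import monitor, imaging, r gives the robot as it stands.
- The arm moves only by the tool drive_tool, never from a script. Its argument "plan" is a list of rows, each an object of numbers: "x", "y", "z": the shift along the tool's x, y, z in units of 50 mm (1.0 is 50 mm); "ax", "ay", "az": the turn, a rotation vector about the tool's x, y, z in units of 6 degrees (1.0 is 6 degrees); "hand": the finger opening in mm, from 0 to 85.4. In form: [{"x": .., "y": .., "z": .., "ax": .., "ay": .., "az": .., "hand": ..}, ...]. A call has 1 to 8 rows; each row is the pose to reach, as a shift and turn from the pose commanded when the call began, along the tool's axes at that moment; what a row does not reach only later rows make up. A row lasts 1/10 s, in which the tool goes at most 50 mm and 8.59 degrees, less where a joint would pass 70% of its speed; a pose out of reach is approached as far as the arm can. A call with a gripper value outside its range is refused whole. The fingers move at their own pace and stop on an object; "grip_force" is the grip in N (left out, the last holds). Time passes only in rows, so rows that repeat a pose let the fingers close. It gives the time, the measured TCP pose, the force, the opening and the grip force at its end, in the units of the state.
- monitor.sense(): the state, without advancing time (a new reading comes with each control period).
- imaging.grab_frame(name): name is "scene" or "top"; returns the picture (480x640x3 uint8, red, green, blue); there is no depth.
- imaging.camera_info(name): a dict with "mtx" (3x3 intrinsics, pixels), "R" (3x3) and "t" (3): a world point X has camera coordinates R X + t. Camera axes: x right, y down, z forward; pixel columns grow to the right and rows downward; lengths in mm; the calibration is good to about 2 mm. A picture is of the moment at which its call begins. camera_info takes no time and is no camera call.
- r.sign_off(): hands the job in; it is judged then, once.
The state is a dict: "clock": time; "qpos": joint angles; "qvel": joint speeds; "joint_efforts": joint torques, N m; "eef_pos": TCP position; "tcp_rot": TCP orientation; "contact_force": force on the tool from outside, world axes, zero at the start; "wrist_torque": the same for the moment, N m; "opening": opening from 0.0 (shut) to 1.0 (fully open); "grasp_force": force on a finger pad.
Only numpy, scipy, OpenCV 4.12 (cv2) and the standard library are available. Lean on these libraries where they do the work, as an engineer would, in place of code of your own. Each camera call takes 0.05 s, during which the arm holds its last target. There are 200 camera calls.

## Working session

There is one attempt and no reset: what is moved stays moved. The work goes in short steps, Python scripts to look and compute and a tool call to move; the robot and the scene stay as the last step left them, time stands still between calls to the robot, and variables do not carry over. Pictures are saved under pics/ and viewed, at most 10 in all, crops included, and the job is handed in when it is done.

Besides the shell and the picture viewer there is one more tool, called after "Emit:" as name([rows], argument=value, ...), one row to a line, values as JSON. drive_tool: Moves the arm, as the interface text tells. Its arguments: {"type":"object","properties":{"plan":{"type":"array","items":{"type":"object","properties":{"x":{"type":"number"},"y":{"type":"number"},"z":{"type":"number"},"ax":{"type":"number"},"ay":{"type":"number"},"az":{"type":"number"},"hand":{"type":"number"}}}},"grip_force":{"type":"number"}},"required":["plan"]}

```bash
mkdir -p pics; ls; python3 - <<'E'
from rig import monitor, imaging, r
import cv2
for n in("scene","top"):
    im=imaging.grab_frame(n); cv2.imwrite(f"pics/{n}0.png",im[:,:,::-1])
    c=imaging.camera_info(n); print(n,c["mtx"],c["R"],c["t"])
print(monitor.sense())
E
```

```text
pics
scene [[576.05192562   0.         327.84410149]
 [  0.         576.05192562 235.07288102]
 [  0.           0.           1.        ]] [[-0.54151923  0.84053411  0.01610365]
 [ 0.49244685  0.33267048 -0.80425522]
 [-0.68136116 -0.42758947 -0.59406584]] [ 266.57653651 -158.66063597 1908.1131654 ]
top [[476.5545146    0.         318.74367317]
 [  0.         476.5545146  235.03246084]
 [  0.           0.           1.        ]] [[-0.01507731 -0.99963881 -0.02224671]
 [-0.99139137  0.0178396  -0.12971087]
 [ 0.13006089  0.02009951 -0.99130226]] [   3.9939282   504.33016675 1028.89680431]
{'clock': 0.1, 'qpos': array([ 1.27659171e+00,  3.53574048e-01,  1.63407166e+00, -2.07129428e-05,
        1.15523670e+00, -2.38823356e-03]), 'qvel': array([ 0.00052661, -0.00210349, -0.00045063, -0.00215353,  0.00071261,
        0.00052541]), 'joint_efforts': array([ 1.42669345e-03, -6.06363773e+01, -3.42817032e+01,  1.84540231e-04,
        4.02670907e-03,  3.19374624e-05]), 'eef_pos': array([179.67728834, 598.14942889, 230.63470419]), 'tcp_rot': array([-3.14030286e+00,  1.58589948e-05,  2.84978465e+00]), 'contact_force': array([ 0.21196119,  0.06448806, -0.19782084]), 'wrist_torque': array([ 0.00312366,  0.04292676, -0.00370373]), 'grasp_force': 0.0, 'opening': 0.9997592748102179}
```

View pics/scene0.png

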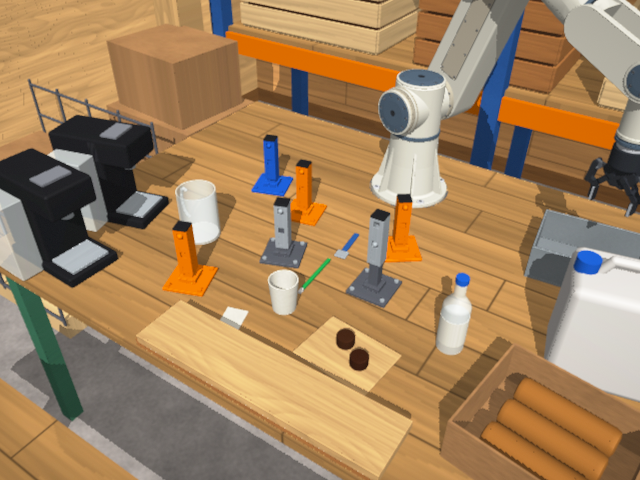

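View pics/top0.png

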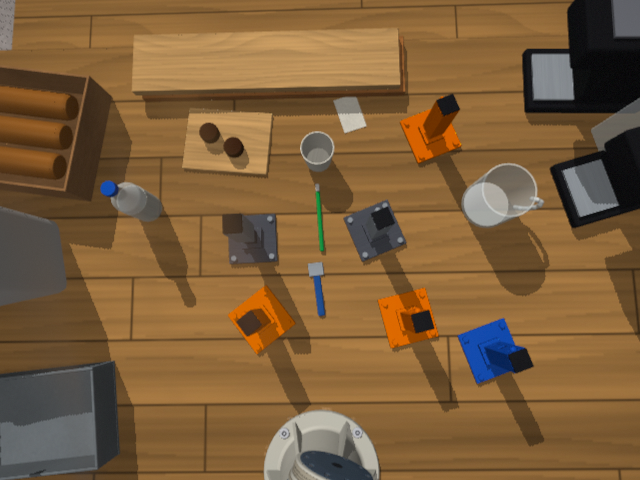

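The scene picture shows two grey props: the low one at about (283,235) and the raised one at about (377,255). In the top view they are at about (375,231) and (252,238). I'll zoom in on the low one.

```bash
python3 - <<'E'
import cv2,numpy as np
a=cv2.imread("pics/scene0.png")[185:275,245:325]; b=cv2.imread("pics/top0.png")[195:265,335:415]
a=cv2.resize(a,(400,450),interpolation=cv2.INTER_CUBIC); b=cv2.resize(b,(400,350),interpolation=cv2.INTER_CUBIC)
o=np.zeros((450,800,3),np.uint8);o[:,:400]=a;o[:350,400:]=b
cv2.imwrite("pics/crop0.png",o)
E
```

```text
(no output)
```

View pics/crop0.png

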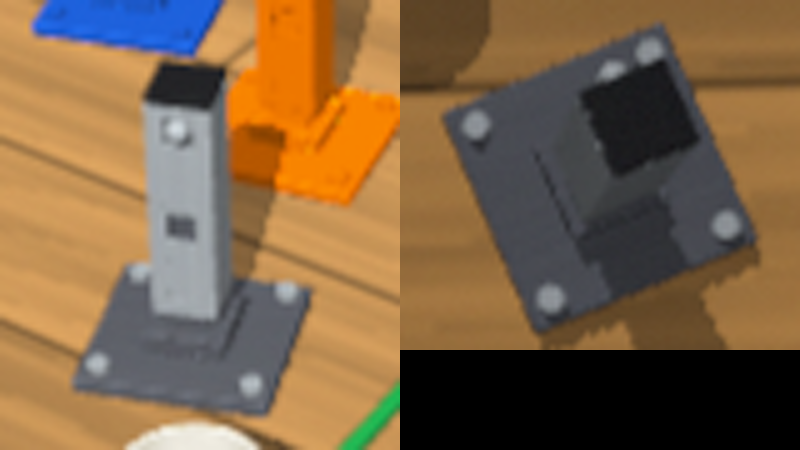

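The crop shows the button facing the scene camera at about (280,211), with the next hole visible below it at (281,230). In the top view the button is at (377,209). Next I'll fit the pose.

```bash
cat >h.py <<'E'
import numpy as np
from rig import monitor, imaging, r
def proj(n,X):
    c=imaging.camera_info(n); p=(c["mtx"]@(c["R"]@np.asarray(X,float).T+np.array(c["t"])[:,None])).T
    return p[:,:2]/p[:,2:]
E
python3 - <<'E'
from h import *
from scipy.optimize import least_squares
T=lambda l:[(335+(u-400)/5,195+v/5) for u,v in l]
S=lambda l:[(245+u/5,185+v/5) for u,v in l]
sq=lambda h,z:[(h,h,z),(h,-h,z),(-h,-h,z),(-h,h,z)]
# order match handled by nearest assignment
obs=[("top",sq(55,10),T([(663,27),(443,115),(540,330),(755,240)])),("top",sq(18,177),T([(580,97),(665,60),(698,135),(615,178)])),
("scene",sq(55,10),S([(130,262),(312,290),(268,412),(72,388)])),("scene",sq(18,177),S([(163,62),(226,70),(215,108),(143,97)])),
("top",[(25,0,158)],T([(612,68)])),("scene",[(26,0,157)],S([(177,130)]))]
def pts(p,L):
    c,s=np.cos(p[2]),np.sin(p[2]); L=np.array(L,float)
    return np.c_[p[0]+c*L[:,0]-s*L[:,1],p[1]+s*L[:,0]+c*L[:,1],L[:,2]]
def res(p):
    o=[]
    for n,L,q in obs:
        d=proj(n,pts(p,L))[:,None]-np.array(q)[None]
        j=np.argmin((d**2).sum(2),1); o.append(d[np.arange(len(j)),j].ravel())
    return np.concatenate(o)
def rng(n,uv,z):
    c=imaging.camera_info(n);R=np.array(c["R"]);d=R.T@np.linalg.inv(c["mtx"])@[*uv,1];C=-R.T@np.array(c["t"]);return C+d*(z-C[2])/d[2]
x0=rng("top",(375,231),10);print(x0)
best=min((least_squares(res,[x0[0],x0[1],a],loss="soft_l1") for a in np.arange(-3,3.2,.2)),key=lambda s:s.cost)
p=best.x;print(p,best.cost,res(p).round(1))
for d in range(45,72,4):print(d,S([(180,227)]),proj("scene",pts(p,[(18,0,157-d)])))
for n,u,z in[("cup",(317,150),90),("neigh",(252,238),10),("orange",(408,318),10),("blue",(490,352),10),("jug",(485,205),0)]:print(n,rng("top",u,z))
E
```

```text
[ 514.27304508 -131.90196603   10.        ]Traceback (most recent call last):
  File "<stdin>", line 22, in <module>
  File "<stdin>", line 22, in <genexpr>
    return func(*args, **kwargs)
    result = trf(vector_fun.fun, vector_fun.jac, x0, f0, J0, lb, ub, ftol, xtol,
                 gtol, max_nfev, x_scale, loss_function, tr_solver,
                 tr_options.copy(), verbose, callback=callback_wrapped)
    return trf_no_bounds(
        fun, jac, x0, f0, J0, ftol, xtol, gtol, max_nfev, x_scale,
        loss_function, tr_solver, tr_options, verbose, callback=callback)
    J = jac(x)
    self._update_jac()
    ~~~~~~~~~~~~~~~~^^
    self.J = self.jac_wrapped(xp_copy(self.x), f0=self.f)
             ~~~~~~~~~~~~~~~~^^^^^^^^^^^^^^^^^^^^^^^^^^^^
    J, dct = approx_derivative(
             ~~~~~~~~~~~~~~~~~^
        self.fun,
        ^^^^^^^^^
    ...<2 lines>...
        **self.finite_diff_options,
        ^^^^^^^^^^^^^^^^^^^^^^^^^^^
    )
    ^
    J, _nfev = _dense_difference(fun_wrapped, x0, f0, h,
               ~~~~~~~~~~~~~~~~~^^^^^^^^^^^^^^^^^^^^^^^^
                             use_one_sided, method,
                             ^^^^^^^^^^^^^^^^^^^^^^
                             mf)
                             ^^^
    df = [f_eval - f0 for f_eval in f_evals]
                                    ^^^^^^^
    f = np.atleast_1d(self.fun(x, *self.args, **self.kwargs))
                      ~~~~~~~~^^^^^^^^^^^^^^^^^^^^^^^^^^^^^^
    return np.atleast_1d(self.fun(x))
                         ~~~~~~~~^^^
    return self.f(x, *self.args, **self.kwargs)
           ~~~~~~^^^^^^^^^^^^^^^^^^^^^^^^^^^^^^
  File "<stdin>", line 16, in res
  File "h.py", line 4, in proj
    c=imaging.camera_info(n); p=(c["mtx"]@(c["R"]@np.asarray(X,float).T+np.array(c["t"])[:,None])).T
ValueError: time passes only in moves, steps and waits
```

```bash
cat >h.py <<'E'
import numpy as np, pickle, os
from rig import monitor, imaging, r
if not os.path.exists("cal.pkl"):
    pickle.dump({n:imaging.camera_info(n) for n in("scene","top")},open("cal.pkl","wb"))
CAL=pickle.load(open("cal.pkl","rb"))
def proj(n,X):
    c=CAL[n]; p=(c["mtx"]@(c["R"]@np.asarray(X,float).T+np.array(c["t"])[:,None])).T
    return p[:,:2]/p[:,2:]
def ray(n,uv,z):
    c=CAL[n];R=np.array(c["R"]);d=R.T@np.linalg.inv(c["mtx"])@[*uv,1];C=-R.T@np.array(c["t"]);return C+d*(z-C[2])/d[2]
E
python3 - <<'E'
from h import *
from scipy.optimize import least_squares
from scipy.spatial.transform import Rotation as Ro
T=lambda l:[(335+(u-400)/5,195+v/5) for u,v in l]
S=lambda l:[(245+u/5,185+v/5) for u,v in l]
sq=lambda h,z:[(h,h,z),(h,-h,z),(-h,-h,z),(-h,h,z)]
obs=[("top",sq(55,10),T([(663,27),(443,115),(540,330),(755,240)])),("top",sq(18,177),T([(580,97),(665,60),(698,135),(615,178)])),
("scene",sq(55,10),S([(130,262),(312,290),(268,412),(72,388)])),("scene",sq(18,177),S([(163,62),(226,70),(215,108),(143,97)])),
("top",[(25,0,158)],T([(612,68)])),("scene",[(26,0,157)],S([(177,130)]))]
def pts(p,L):
    c,s=np.cos(p[2]),np.sin(p[2]); L=np.array(L,float)
    return np.c_[p[0]+c*L[:,0]-s*L[:,1],p[1]+s*L[:,0]+c*L[:,1],L[:,2]]
def res(p):
    o=[]
    for n,L,q in obs:
        d=proj(n,pts(p,L))[:,None]-np.array(q)[None]
        j=np.argmin((d**2).sum(2),1); o.append(d[np.arange(len(j)),j].ravel())
    return np.concatenate(o)
x0=ray("top",(375,231),10)
best=min((least_squares(res,[x0[0],x0[1],a],loss="soft_l1") for a in np.arange(-3,3.2,.3)),key=lambda s:s.cost)
p=best.x;print(p,best.cost,res(p).round(1))
print(S([(180,227)]))
for d in range(45,72,4):print(d,proj("scene",pts(p,[(18,0,157-d)])))
for n,u,z in[("cup",(317,150),90),("neigh",(252,238),10),("orange",(408,318),10),("blue",(490,352),10),("jug",(485,205),0)]:print(n,ray("top",u,z).round())
s=monitor.sense();R=Ro.from_euler("xyz",s["tcp_rot"]);print(R.as_matrix().round(3))
for yaw in (p[2]+np.pi/2,p[2]-np.pi/2):
    # tool y along post x, tool z down
    y=np.array([np.cos(p[2]),np.sin(p[2]),0])*np.sign(yaw-p[2]);z=np.array([0,0,-1.]);x=np.cross(y,z)
    G=Ro.from_matrix(np.c_[x,y,z]);print("turn deg",np.rad2deg((R.inv()*G).as_rotvec()))
tgt=np.array([p[0],p[1],300]);print("shift units",R.inv().apply(tgt-s["eef_pos"])/50)
E
```

```text
[ 5.15658372e+02 -1.30889119e+02  3.77642177e-01] 12.006866115178049 [-0.8 -0.4 -0.5 -1.1  0.6  0.3 -1.2  1.  -0.6 -1.  -0.5 -0.7  0.4  1.3
 -0.2 -0.2 -0.1 -1.7 -0.2 -2.4 -0.8 -0.7  0.1 -1.3 -1.  -1.6 -0.  -1.1
 -0.4 -1.4  0.2 -1.4 -0.9 -0.2 -0.7  1.2]
[(281.0, 230.4)]
45 [[281.08281028 224.58242672]]
49 [[281.13104687 225.80647595]]
53 [[281.17913427 227.02673961]]
57 [[281.22707318 228.24323524]]
61 [[281.2748643  229.45598024]]
65 [[281.32250829 230.66499196]]
69 [[281.37000584 231.87028758]]
cup [682.  -5.  90.]
neigh [503. 149.  10.]
orange [ 318. -199.   10.]
blue [ 242. -375.   10.]
jug [ 571. -387.    0.]
[[-0.958  0.288 -0.   ]
 [ 0.288  0.958 -0.001]
 [-0.    -0.001 -1.   ]]
turn deg [-6.84179934e-02  3.41509126e-02  5.16433222e+01]
turn deg [-4.10723058e-02 -8.22843236e-02 -1.28356649e+02]
shift units [-10.6302321  -12.03302304  -1.37161836]
```

Sanity check: the pose fits at about (516,-130), yaw 0.378, and the next hole looks to be about 60 mm below. Now I'll travel above the prop.

Emit:
drive_tool([
  {"z":-1},
  {"z":-1.9},
  {"x":-10.64,"y":-12.02,"z":-1.9,"az":8.6},
  {"x":-10.64,"y":-12.02,"z":-1.9,"az":8.6},
  {"x":-10.64,"y":-12.02,"z":-1.9,"az":8.6},
  {"x":-10.64,"y":-12.02,"z":-1.9,"az":8.6},
  {"x":-10.64,"y":-12.02,"z":-1.9,"az":8.6},
  {"x":-10.64,"y":-12.02,"z":-1.9,"az":8.6},
])

```text
invalid input
```

Emit:
drive_tool([
  {"x":0,"y":0,"z":-1,"ax":0,"ay":0,"az":0,"hand":85},
  {"x":0,"y":0,"z":-1.9,"ax":0,"ay":0,"az":0,"hand":85},
])

```text
clock: 0.3
eef_pos: [179.5, 597.7, 326.1]
tcp_rot: [-3.138, 0.0, 2.85]
contact_force: [0.5, 2.9, 1.4]
opening: 0.991
grasp_force: 0.0
```

Emit:
drive_tool([
  {"x":-10.64,"y":-12.02,"z":0,"ax":0,"ay":0,"az":8.6,"hand":85},
  {"x":-10.64,"y":-12.02,"z":0,"ax":0,"ay":0,"az":8.6,"hand":85},
  {"x":-10.64,"y":-12.02,"z":0,"ax":0,"ay":0,"az":8.6,"hand":85},
  {"x":-10.64,"y":-12.02,"z":0,"ax":0,"ay":0,"az":8.6,"hand":85},
  {"x":-10.64,"y":-12.02,"z":0,"ax":0,"ay":0,"az":8.6,"hand":85},
  {"x":-10.64,"y":-12.02,"z":0,"ax":0,"ay":0,"az":8.6,"hand":85},
  {"x":-10.64,"y":-12.02,"z":0,"ax":0,"ay":0,"az":8.6,"hand":85},
  {"x":-10.64,"y":-12.02,"z":0,"ax":0,"ay":0,"az":8.6,"hand":85},
])

```text
clock: 1.1
eef_pos: [347.7, 233.5, 326.2]
tcp_rot: [3.141, 0.0, 1.949]
contact_force: [1.1, -0.3, -0.0]
opening: 0.995
grasp_force: 0.0
```

Emit:
drive_tool([
  {"x":-8.01,"y":0.45,"z":0,"ax":0,"ay":0,"az":0,"hand":85},
  {"x":-8.01,"y":0.45,"z":0,"ax":0,"ay":0,"az":0,"hand":85},
  {"x":-8.01,"y":0.45,"z":0,"ax":0,"ay":0,"az":0,"hand":85},
  {"x":-8.01,"y":0.45,"z":0,"ax":0,"ay":0,"az":0,"hand":85},
  {"x":-8.01,"y":0.45,"z":0,"ax":0,"ay":0,"az":0,"hand":85},
  {"x":-8.01,"y":0.45,"z":0,"ax":0,"ay":0,"az":0,"hand":85},
  {"x":-8.01,"y":0.45,"z":0,"ax":0,"ay":0,"az":0,"hand":85},
  {"x":-8.01,"y":0.45,"z":0,"ax":0,"ay":0,"az":0,"hand":85},
])

```text
clock: 1.9
eef_pos: [516.2, -129.5, 326.1]
tcp_rot: [-3.142, -0.0, 1.949]
contact_force: [0.6, 0.5, -0.1]
opening: 0.992
grasp_force: 0.0
```

Emit:
drive_tool([
  {"x":0,"y":0,"z":0,"ax":0,"ay":0,"az":0,"hand":85},
  {"x":0,"y":0,"z":0,"ax":0,"ay":0,"az":0,"hand":85},
  {"x":0,"y":0,"z":0,"ax":0,"ay":0,"az":0,"hand":85},
])

```text
clock: 2.2
eef_pos: [515.4, -126.7, 325.9]
tcp_rot: [-3.141, -0.001, 1.949]
contact_force: [-0.9, -0.4, -1.2]
opening: 0.999
grasp_force: 0.0
```

Emit:
drive_tool([
  {"x":-0.075,"y":-0.01,"z":0.9,"ax":0,"ay":0,"az":0,"hand":85},
  {"x":-0.075,"y":-0.01,"z":1.8,"ax":0,"ay":0,"az":0,"hand":85},
  {"x":-0.075,"y":-0.01,"z":2.4,"ax":0,"ay":0,"az":0,"hand":85},
  {"x":-0.075,"y":-0.01,"z":2.8,"ax":0,"ay":0,"az":0,"hand":85},
  {"x":-0.075,"y":-0.01,"z":3.2,"ax":0,"ay":0,"az":0,"hand":85},
  {"x":-0.075,"y":-0.01,"z":3.6,"ax":0,"ay":0,"az":0,"hand":85},
  {"x":-0.075,"y":-0.01,"z":3.84,"ax":0,"ay":0,"az":0,"hand":85},
  {"x":-0.075,"y":-0.01,"z":3.84,"ax":0,"ay":0,"az":0,"hand":85},
])

```text
clock: 3.0
eef_pos: [515.7, -129.8, 133.2]
tcp_rot: [-3.14, -0.002, 1.951]
contact_force: [-0.0, -0.9, -0.3]
opening: 0.996
grasp_force: 0.0
```

```bash
python3 - <<'E'
from h import *
import cv2
a=imaging.grab_frame("scene")[140:290,210:360,::-1];b=imaging.grab_frame("top")[160:260,320:420,::-1]
o=np.hstack([cv2.resize(a,(400,400),interpolation=cv2.INTER_CUBIC),cv2.resize(b,(400,400),interpolation=cv2.INTER_CUBIC)])
cv2.imwrite("pics/g1.png",o);s=monitor.sense();print(s["eef_pos"],s["contact_force"])
E
```

```text
[ 517.12862132 -130.5289622   134.89831888] [-0.45210846  0.12814517  0.65950356]
```

View pics/g1.png

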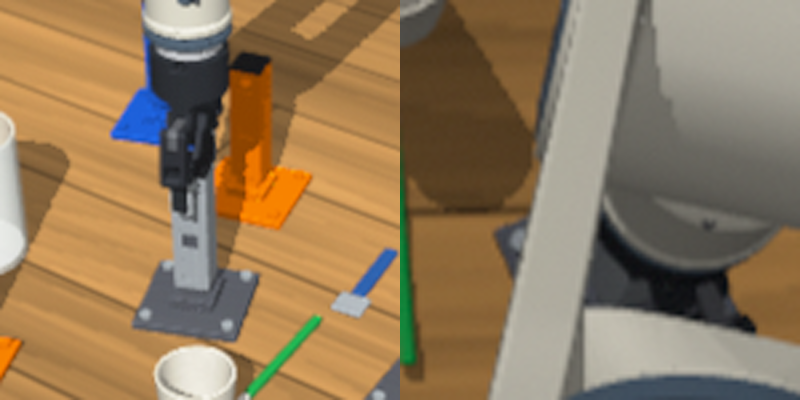

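The scene crop shows the open fingers straddling the sleeve, with the front finger tip at crop (180,200) over the button side and the spare hole below at (190,240). Next is a light close.

Emit:
drive_tool([
  {"x":0,"y":0,"z":0,"ax":0,"ay":0,"az":0,"hand":50},
  {"x":0,"y":0,"z":0,"ax":0,"ay":0,"az":0,"hand":40},
  {"x":0,"y":0,"z":0,"ax":0,"ay":0,"az":0,"hand":34},
  {"x":0,"y":0,"z":0,"ax":0,"ay":0,"az":0,"hand":34},
  {"x":0,"y":0,"z":0,"ax":0,"ay":0,"az":0,"hand":34},
  {"x":0,"y":0,"z":0,"ax":0,"ay":0,"az":0,"hand":34},
], grip_force=20)

```text
clock: 3.7
eef_pos: [518.3, -131.2, 135.0]
tcp_rot: [3.139, 0.001, 1.949]
contact_force: [5.6, 1.9, 2.0]
opening: 0.42
grasp_force: 26.7
```

Emit:
drive_tool([
  {"x":0,"y":0.025,"z":0,"ax":0,"ay":0,"az":0,"hand":30},
  {"x":0,"y":0.025,"z":0,"ax":0,"ay":0,"az":0,"hand":30},
  {"x":0,"y":0.025,"z":0,"ax":0,"ay":0,"az":0,"hand":30},
], grip_force=60)

```text
clock: 4.0
eef_pos: [518.3, -131.1, 135.0]
tcp_rot: [3.141, 0.001, 1.949]
contact_force: [-1.6, -1.9, 7.4]
opening: 0.414
grasp_force: 59.6
```

Emit:
drive_tool([
  {"x":0,"y":0,"z":-0.02,"ax":0,"ay":0,"az":0,"hand":30},
  {"x":0,"y":0,"z":-0.04,"ax":0,"ay":0,"az":0,"hand":30},
  {"x":0,"y":0,"z":-0.06,"ax":0,"ay":0,"az":0,"hand":30},
])

```text
clock: 4.3
eef_pos: [518.2, -131.1, 136.7]
tcp_rot: [3.141, 0.001, 1.949]
contact_force: [5.2, -4.3, -11.1]
opening: 0.414
grasp_force: 60.8
```

Emit:
drive_tool([
  {"x":0,"y":0,"z":-0.02,"ax":0,"ay":0,"az":0,"hand":30},
  {"x":0,"y":0,"z":-0.04,"ax":0,"ay":0,"az":0,"hand":30},
])

```text
clock: 4.5
eef_pos: [518.2, -131.1, 138.6]
tcp_rot: [3.141, 0.001, 1.949]
contact_force: [5.2, -4.4, -10.2]
opening: 0.416
grasp_force: 60.9
```

Emit:
drive_tool([
  {"x":0,"y":0,"z":-0.02,"ax":0,"ay":0,"az":0,"hand":30},
  {"x":0,"y":0,"z":-0.04,"ax":0,"ay":0,"az":0,"hand":30},
])

```text
clock: 4.7
eef_pos: [518.2, -131.1, 140.6]
tcp_rot: [3.142, 0.001, 1.949]
contact_force: [4.7, -3.9, -11.0]
opening: 0.413
grasp_force: 60.9
```

Emit:
drive_tool([
  {"x":0,"y":0,"z":-0.02,"ax":0,"ay":0,"az":0,"hand":30},
  {"x":0,"y":0,"z":-0.04,"ax":0,"ay":0,"az":0,"hand":30},
  {"x":0,"y":0,"z":-0.06,"ax":0,"ay":0,"az":0,"hand":30},
])

```text
clock: 5.0
eef_pos: [518.2, -131.1, 143.5]
tcp_rot: [3.142, 0.001, 1.949]
contact_force: [6.4, -4.4, -12.5]
opening: 0.415
grasp_force: 61.0
```

Emit:
drive_tool([
  {"x":0,"y":0,"z":-0.02,"ax":0,"ay":0,"az":0,"hand":30},
  {"x":0,"y":0,"z":-0.04,"ax":0,"ay":0,"az":0,"hand":30},
  {"x":0,"y":0,"z":-0.06,"ax":0,"ay":0,"az":0,"hand":30},
])

```text
clock: 5.3
eef_pos: [518.2, -131.1, 146.0]
tcp_rot: [-3.142, 0.001, 1.949]
contact_force: [6.4, -4.3, -11.7]
opening: 0.413
grasp_force: 62.2
```

```bash
python3 - <<'E'
from h import *
import cv2
a=imaging.grab_frame("scene")[150:270,220:340,::-1]
cv2.imwrite("pics/g2.png",cv2.resize(a,(600,600),interpolation=cv2.INTER_CUBIC));print(monitor.sense()["contact_force"])
E
```

```text
[ 3.92464179 -5.35005154 -9.47225024]
```

View pics/g2.png

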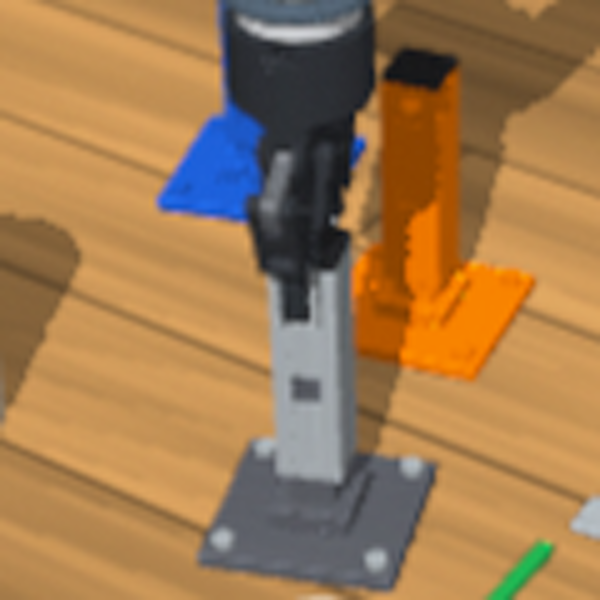

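The hole in the sleeve moved up from row 230 to about 227, so the sleeve is rising with the fingers by about 11 mm. I'll keep lifting.

Emit:
drive_tool([
  {"x":0,"y":0,"z":-0.06,"ax":0,"ay":0,"az":0,"hand":30},
  {"x":0,"y":0,"z":-0.14,"ax":0,"ay":0,"az":0,"hand":30},
  {"x":0,"y":0,"z":-0.22,"ax":0,"ay":0,"az":0,"hand":30},
  {"x":0,"y":0,"z":-0.3,"ax":0,"ay":0,"az":0,"hand":30},
  {"x":0,"y":0,"z":-0.38,"ax":0,"ay":0,"az":0,"hand":30},
  {"x":0,"y":0,"z":-0.46,"ax":0,"ay":0,"az":0,"hand":30},
  {"x":0,"y":0,"z":-0.53,"ax":0,"ay":0,"az":0,"hand":30},
  {"x":0,"y":0,"z":-0.58,"ax":0,"ay":0,"az":0,"hand":30},
])

```text
clock: 6.15
eef_pos: [518.2, -131.1, 175.6]
tcp_rot: [-3.142, 0.001, 1.949]
contact_force: [5.5, -4.6, -9.6]
opening: 0.416
grasp_force: 62.6
```

Emit:
drive_tool([
  {"x":0,"y":0,"z":-0.02,"ax":0,"ay":0,"az":0,"hand":30},
  {"x":0,"y":0,"z":-0.04,"ax":0,"ay":0,"az":0,"hand":30},
])

```text
clock: 6.35
eef_pos: [518.2, -131.1, 177.6]
tcp_rot: [3.142, 0.001, 1.949]
contact_force: [5.5, -4.2, -10.3]
opening: 0.415
grasp_force: 62.8
```

Emit:
drive_tool([
  {"x":0,"y":0,"z":-0.02,"ax":0,"ay":0,"az":0,"hand":30},
  {"x":0,"y":0,"z":-0.04,"ax":0,"ay":0,"az":0,"hand":30},
])

```text
clock: 6.55
eef_pos: [518.2, -131.1, 179.5]
tcp_rot: [-3.142, 0.001, 1.949]
contact_force: [4.9, -4.4, -9.6]
opening: 0.414
grasp_force: 62.7
```

Emit:
drive_tool([
  {"x":0,"y":0,"z":-0.03,"ax":0,"ay":0,"az":0,"hand":30},
  {"x":0,"y":0,"z":-0.06,"ax":0,"ay":0,"az":0,"hand":30},
  {"x":0,"y":0,"z":-0.09,"ax":0,"ay":0,"az":0,"hand":30},
  {"x":0,"y":0,"z":-0.12,"ax":0,"ay":0,"az":0,"hand":30},
])

```text
clock: 6.95
eef_pos: [518.2, -131.1, 185.5]
tcp_rot: [3.142, 0.001, 1.949]
contact_force: [6.1, -3.9, -10.9]
opening: 0.414
grasp_force: 62.7
```

Emit:
drive_tool([
  {"x":0,"y":0,"z":-0.02,"ax":0,"ay":0,"az":0,"hand":30},
  {"x":0,"y":0,"z":-0.03,"ax":0,"ay":0,"az":0,"hand":30},
])

```text
clock: 7.15
eef_pos: [518.2, -131.1, 187.1]
tcp_rot: [3.142, 0.001, 1.949]
contact_force: [6.3, -4.2, -11.1]
opening: 0.413
grasp_force: 62.7
```

Lifted about 52 mm. From here I go 1 mm at a time.

Emit:
drive_tool([
  {"x":0,"y":0,"z":-0.01,"ax":0,"ay":0,"az":0,"hand":30},
  {"x":0,"y":0,"z":-0.02,"ax":0,"ay":0,"az":0,"hand":30},
  {"x":0,"y":0,"z":-0.03,"ax":0,"ay":0,"az":0,"hand":30},
])

```text
clock: 7.45
eef_pos: [518.2, -131.1, 188.5]
tcp_rot: [3.142, 0.001, 1.949]
contact_force: [5.3, -4.3, -10.1]
opening: 0.416
grasp_force: 62.7
```

Emit:
drive_tool([
  {"x":0,"y":0,"z":-0.01,"ax":0,"ay":0,"az":0,"hand":30},
  {"x":0,"y":0,"z":-0.02,"ax":0,"ay":0,"az":0,"hand":30},
  {"x":0,"y":0,"z":-0.03,"ax":0,"ay":0,"az":0,"hand":30},
])

```text
clock: 7.75
eef_pos: [518.2, -131.1, 190.0]
tcp_rot: [-3.142, 0.001, 1.949]
contact_force: [5.2, -3.9, -10.2]
opening: 0.415
grasp_force: 62.7
```

Emit:
drive_tool([
  {"x":0,"y":0,"z":-0.01,"ax":0,"ay":0,"az":0,"hand":30},
  {"x":0,"y":0,"z":-0.02,"ax":0,"ay":0,"az":0,"hand":30},
  {"x":0,"y":0,"z":-0.03,"ax":0,"ay":0,"az":0,"hand":30},
])

```text
clock: 8.05
eef_pos: [518.2, -131.1, 191.5]
tcp_rot: [-3.142, 0.001, 1.949]
contact_force: [5.2, -4.0, -10.6]
opening: 0.415
grasp_force: 62.6
```

Emit:
drive_tool([
  {"x":0,"y":0,"z":-0.01,"ax":0,"ay":0,"az":0,"hand":30},
  {"x":0,"y":0,"z":-0.02,"ax":0,"ay":0,"az":0,"hand":30},
  {"x":0,"y":0,"z":-0.03,"ax":0,"ay":0,"az":0,"hand":30},
])

```text
clock: 8.35
eef_pos: [518.2, -131.1, 193.0]
tcp_rot: [-3.142, 0.001, 1.949]
contact_force: [4.8, -4.2, -8.9]
opening: 0.41
grasp_force: 62.7
```

Emit:
drive_tool([
  {"x":0,"y":0,"z":-0.01,"ax":0,"ay":0,"az":0,"hand":30},
  {"x":0,"y":0,"z":-0.02,"ax":0,"ay":0,"az":0,"hand":30},
])

```text
clock: 8.55
eef_pos: [518.2, -131.1, 194.1]
tcp_rot: [3.142, 0.001, 1.949]
contact_force: [4.1, -2.7, -8.2]
opening: 0.416
grasp_force: 62.7
```

```bash
python3 - <<'E'
from h import *
import cv2
a=imaging.grab_frame("scene")[170:260,240:330,::-1]
cv2.imwrite("pics/g3.png",cv2.resize(a,(540,540),interpolation=cv2.INTER_CUBIC));print(monitor.sense()["contact_force"])
E
```

```text
[ 3.87054607 -4.23756849 -6.461697  ]
```

View pics/g3.png

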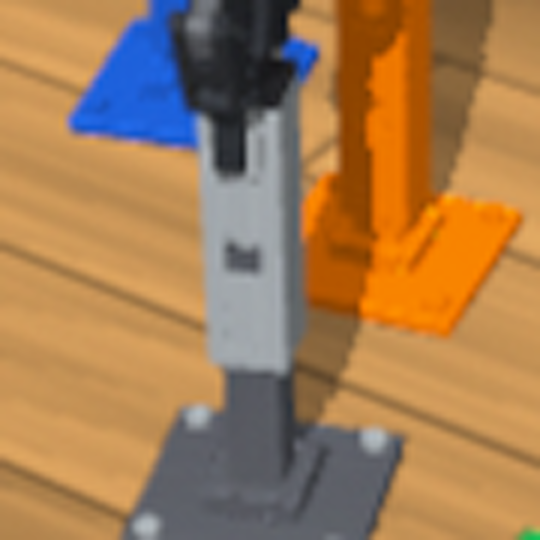

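The dark hole is at about row 212, nearly at button height. The button isn't out yet.

Emit:
drive_tool([
  {"x":0,"y":0,"z":-0.01,"ax":0,"ay":0,"az":0,"hand":30},
  {"x":0,"y":0,"z":-0.02,"ax":0,"ay":0,"az":0,"hand":30},
])

```text
clock: 8.8
eef_pos: [518.2, -131.1, 195.2]
tcp_rot: [3.142, 0.001, 1.949]
contact_force: [4.8, -4.0, -6.9]
opening: 0.416
grasp_force: 62.8
```

Emit:
drive_tool([
  {"x":0,"y":0,"z":-0.01,"ax":0,"ay":0,"az":0,"hand":30},
  {"x":0,"y":0,"z":-0.02,"ax":0,"ay":0,"az":0,"hand":30},
])

```text
clock: 9.0
eef_pos: [518.2, -131.1, 196.2]
tcp_rot: [3.142, 0.001, 1.949]
contact_force: [3.4, -3.7, -5.9]
opening: 0.415
grasp_force: 62.8
```

```bash
python3 - <<'E'
from h import *
g=imaging.grab_frame("scene").mean(2).astype(int);print(g[202:220,274:290]);print(monitor.sense()["contact_force"])
E
```

```text
[[166 166 168 169 165 166 166 168 169 167 168 167 149 115 100 102]
 [165 166 168 168 166 166 166 168 170 166 168 168 148 116 102 103]
 [165 166 168 168 166 167 165 168 170 167 167 167 151 119 101 102]
 [165 166 169 168 167 167 166 167 169 168 167 167 158 122 100 103]
 [165 167 167 168 167 166 165 167 170 168 167 167 157 121 101 103]
 [163 166 168 168 167 166 165 167 170 167 167 167 157 120 101 103]
 [161 167 168 163 164 166 165 166 169 167 167 166 158 121  99 101]
 [161 166 166 147 138 162 176 175 168 165 167 166 157 121  99 100]
 [162 166 166 131  93 147 177 175 153 157 166 166 157 119 100 102]
 [163 167 166 126  89 119 136 133 116 144 163 166 157 121 100 101]
 [164 166 167 129  94  88  90  85  87 131 160 165 161 125  99 100]
 [164 166 167 130  94  89  88  90  89 131 160 166 167 128 100 102]
 [161 166 166 147 135 137 125 122 118 137 160 165 167 129 102 102]
 [161 166 166 168 172 173 162 159 156 155 163 166 167 129 101 102]
 [162 166 166 167 167 167 167 167 170 169 167 164 167 128 100 101]
 [162 166 167 167 167 166 166 167 169 168 167 166 167 128 100 101]
 [161 166 167 167 167 166 167 166 169 168 167 166 167 130 100 102]
 [161 165 166 167 168 167 166 167 169 169 166 165 166 128  99 101]]
[ 2.76577015 -2.45683228 -4.73322422]
```

The button's rounded tip is beginning to emerge at the top of the hole, and the force is falling as the dome helps.

Emit:
drive_tool([
  {"x":0,"y":0,"z":-0.01,"ax":0,"ay":0,"az":0,"hand":30},
  {"x":0,"y":0,"z":-0.02,"ax":0,"ay":0,"az":0,"hand":30},
])

```text
clock: 9.25
eef_pos: [518.2, -131.1, 197.3]
tcp_rot: [3.142, 0.001, 1.949]
contact_force: [3.2, -4.1, -5.3]
opening: 0.414
grasp_force: 63.0
```

Emit:
drive_tool([
  {"x":0,"y":0,"z":-0.01,"ax":0,"ay":0,"az":0,"hand":30},
  {"x":0,"y":0,"z":-0.02,"ax":0,"ay":0,"az":0,"hand":30},
])

```text
clock: 9.45
eef_pos: [518.2, -131.1, 198.4]
tcp_rot: [3.142, 0.001, 1.949]
contact_force: [3.8, -3.3, -4.7]
opening: 0.416
grasp_force: 63.0
```

```bash
python3 - <<'E'
from h import *
g=imaging.grab_frame("scene").mean(2).astype(int);print(g[204:218,274:286]);print(monitor.sense()["contact_force"])
E
```

```text
[[165 166 168 169 166 166 166 168 170 167 168 166]
 [165 166 168 168 167 167 166 168 170 168 167 167]
 [165 166 167 168 166 166 166 167 170 168 168 166]
 [163 166 168 168 166 166 165 167 170 168 167 166]
 [161 166 168 153 159 172 172 173 171 168 166 166]
 [161 166 167 132 151 186 197 193 179 169 167 166]
 [163 166 167 131 132 177 201 197 175 166 166 165]
 [163 166 166 126  92 138 163 163 135 146 164 165]
 [163 166 167 129  91 102 119 120  94 128 160 166]
 [163 167 166 138 118 114 106 102 100 134 160 165]
 [162 166 167 153 153 152 144 142 144 153 163 165]
 [161 166 166 168 167 167 167 170 172 170 167 165]
 [161 166 166 167 168 167 166 167 169 168 166 166]
 [161 167 166 168 167 167 167 166 170 168 166 165]]
[ 3.31576635 -3.75683876 -2.83428529]
```

Emit:
drive_tool([
  {"x":0,"y":0,"z":-0.01,"ax":0,"ay":0,"az":0,"hand":30},
  {"x":0,"y":0,"z":-0.02,"ax":0,"ay":0,"az":0,"hand":30},
])

```text
clock: 9.7
eef_pos: [518.2, -131.1, 199.5]
tcp_rot: [3.142, 0.001, 1.949]
contact_force: [3.2, -4.7, -7.5]
opening: 0.414
grasp_force: 63.0
```

Emit:
drive_tool([
  {"x":0,"y":0,"z":-0.01,"ax":0,"ay":0,"az":0,"hand":30},
  {"x":0,"y":0,"z":-0.02,"ax":0,"ay":0,"az":0,"hand":30},
])

```text
clock: 9.9
eef_pos: [518.2, -131.2, 200.3]
tcp_rot: [3.142, 0.001, 1.949]
contact_force: [5.0, -5.4, -7.7]
opening: 0.417
grasp_force: 62.9
```

```bash
python3 - <<'E'
from h import *
g=imaging.grab_frame("scene").mean(2).astype(int);print(g[204:218,274:286]);print(monitor.sense()["contact_force"])
E
```

```text
[[165 166 167 168 167 167 166 168 170 167 167 166]
 [165 166 167 169 167 167 166 167 170 168 166 166]
 [165 166 168 169 165 166 165 167 169 167 167 166]
 [165 166 168 160 154 163 165 167 170 167 167 166]
 [163 166 167 136 129 162 174 173 169 167 167 167]
 [161 166 166 128 143 185 200 189 169 165 166 165]
 [162 166 166 143 173 209 215 199 162 160 167 166]
 [163 165 167 146 168 201 206 192 146 146 164 165]
 [164 166 167 139 149 170 175 160 110 128 160 165]
 [163 167 166 145 150 153 138 117 108 143 164 165]
 [162 166 167 161 167 161 140 137 153 166 168 165]
 [161 166 167 167 167 167 167 167 170 169 167 166]
 [161 166 166 168 168 167 166 167 169 168 167 165]
 [161 166 167 168 168 167 167 167 169 168 167 166]]
[ 3.99801179 -5.81318617 -6.48285943]
```

The button shows bright and full at (280,210), as it did at the start, so it's out. I'll lower slightly to feel the seat.

Emit:
drive_tool([
  {"x":0,"y":0,"z":0.01,"ax":0,"ay":0,"az":0,"hand":30},
  {"x":0,"y":0,"z":0.02,"ax":0,"ay":0,"az":0,"hand":30},
  {"x":0,"y":0,"z":0.03,"ax":0,"ay":0,"az":0,"hand":30},
  {"x":0,"y":0,"z":0.03,"ax":0,"ay":0,"az":0,"hand":30},
])

```text
clock: 10.35
eef_pos: [518.2, -131.1, 199.2]
tcp_rot: [3.142, 0.001, 1.949]
contact_force: [2.6, -5.0, -3.6]
opening: 0.41
grasp_force: 63.5
```

Emit:
drive_tool([
  {"x":0,"y":0,"z":0.01,"ax":0,"ay":0,"az":0,"hand":30},
  {"x":0,"y":0,"z":0.02,"ax":0,"ay":0,"az":0,"hand":30},
  {"x":0,"y":0,"z":0.02,"ax":0,"ay":0,"az":0,"hand":30},
])

```text
clock: 10.65
eef_pos: [518.2, -131.1, 198.7]
tcp_rot: [3.141, 0.001, 1.949]
contact_force: [0.5, -5.6, 2.6]
opening: 0.413
grasp_force: 64.2
```

The force turned positive, so the sleeve is resting on the button about 63.7 mm up. Letting go.

Emit:
drive_tool([
  {"x":0,"y":0,"z":0,"ax":0,"ay":0,"az":0,"hand":60},
  {"x":0,"y":0,"z":0,"ax":0,"ay":0,"az":0,"hand":80},
  {"x":0,"y":0,"z":0,"ax":0,"ay":0,"az":0,"hand":80},
  {"x":0,"y":0,"z":0,"ax":0,"ay":0,"az":0,"hand":80},
  {"x":0,"y":0,"z":0,"ax":0,"ay":0,"az":0,"hand":80},
  {"x":0,"y":0,"z":0,"ax":0,"ay":0,"az":0,"hand":80},
])

```text
clock: 11.25
eef_pos: [518.0, -130.5, 198.2]
tcp_rot: [-3.141, -0.0, 1.949]
contact_force: [0.1, -0.4, -0.2]
opening: 0.936
grasp_force: 0.0
```

Emit:
drive_tool([
  {"x":0,"y":0,"z":-0.3,"ax":0,"ay":0,"az":0,"hand":80},
  {"x":0,"y":0,"z":-0.8,"ax":0,"ay":0,"az":0,"hand":80},
  {"x":0,"y":0,"z":-1.3,"ax":0,"ay":0,"az":0,"hand":80},
  {"x":0,"y":0,"z":-1.7,"ax":0,"ay":0,"az":0,"hand":80},
  {"x":0,"y":0,"z":-1.7,"ax":0,"ay":0,"az":0,"hand":80},
  {"x":0,"y":0,"z":-1.7,"ax":0,"ay":0,"az":0,"hand":80},
])

```text
clock: 11.85
eef_pos: [517.9, -130.5, 283.1]
tcp_rot: [3.141, 0.0, 1.949]
contact_force: [0.5, -0.1, -1.0]
opening: 0.934
grasp_force: 0.0
```

Emit:
drive_tool([
  {"x":0,"y":0,"z":0,"ax":0,"ay":0,"az":0,"hand":40},
  {"x":0,"y":0,"z":0,"ax":0,"ay":0,"az":0,"hand":0},
  {"x":0,"y":0,"z":0,"ax":0,"ay":0,"az":0,"hand":0},
  {"x":0,"y":0,"z":0,"ax":0,"ay":0,"az":0,"hand":0},
  {"x":0,"y":0,"z":0,"ax":0,"ay":0,"az":0,"hand":0},
  {"x":0,"y":0,"z":0,"ax":0,"ay":0,"az":0,"hand":0},
  {"x":0,"y":0,"z":0,"ax":0,"ay":0,"az":0,"hand":0},
], grip_force=20)

```text
clock: 12.55
eef_pos: [518.0, -130.6, 283.3]
tcp_rot: [-3.142, 0.0, 1.949]
contact_force: [-0.1, 0.0, 0.4]
opening: 0.002
grasp_force: 0.0
```

```bash
python3 - <<'E'
from h import *
import cv2
a=imaging.grab_frame("scene")[120:270,200:350,::-1]
cv2.imwrite("pics/g4.png",cv2.resize(a,(600,600),interpolation=cv2.INTER_CUBIC));s=monitor.sense();print(s["contact_force"],s["eef_pos"],s["opening"])
E
```

```text
[ 1.10701029 -0.10212843  0.15466211] [ 518.04796905 -130.57730345  283.31885037] -0.00044920085592343344
```

View pics/g4.png

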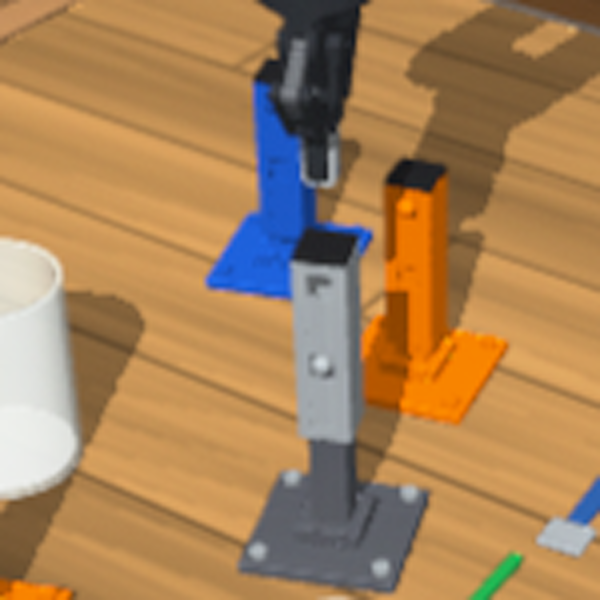

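The picture shows the sleeve up, with the button out at (320,364) in the crop and the shut fingers above the cap. Now the push test.

Emit:
drive_tool([
  {"x":0,"y":0,"z":0.3,"ax":0,"ay":0,"az":0,"hand":0},
  {"x":0,"y":0,"z":0.55,"ax":0,"ay":0,"az":0,"hand":0},
  {"x":0,"y":0,"z":0.7,"ax":0,"ay":0,"az":0,"hand":0},
  {"x":0,"y":0,"z":0.78,"ax":0,"ay":0,"az":0,"hand":0},
  {"x":0,"y":0,"z":0.82,"ax":0,"ay":0,"az":0,"hand":0},
  {"x":0,"y":0,"z":0.82,"ax":0,"ay":0,"az":0,"hand":0},
])

```text
clock: 13.2
eef_pos: [518.1, -130.6, 242.3]
tcp_rot: [-3.142, -0.0, 1.949]
contact_force: [0.5, -0.1, -0.4]
opening: 0.001
grasp_force: 0.0
```

Emit:
drive_tool([
  {"x":0,"y":0,"z":0.01,"ax":0,"ay":0,"az":0,"hand":0},
  {"x":0,"y":0,"z":0.02,"ax":0,"ay":0,"az":0,"hand":0},
  {"x":0,"y":0,"z":0.02,"ax":0,"ay":0,"az":0,"hand":0},
])

```text
clock: 13.5
eef_pos: [518.1, -130.6, 241.5]
tcp_rot: [3.141, 0.0, 1.949]
contact_force: [-0.4, 0.5, 0.3]
opening: -0.001
grasp_force: 0.0
```

Emit:
drive_tool([
  {"x":0,"y":0,"z":0.01,"ax":0,"ay":0,"az":0,"hand":0},
  {"x":0,"y":0,"z":0.02,"ax":0,"ay":0,"az":0,"hand":0},
  {"x":0,"y":0,"z":0.02,"ax":0,"ay":0,"az":0,"hand":0},
])

```text
clock: 13.8
eef_pos: [518.0, -130.6, 240.3]
tcp_rot: [-3.142, 0.0, 1.949]
contact_force: [-0.7, 0.0, 0.0]
opening: 0.005
grasp_force: 0.0
```

Emit:
drive_tool([
  {"x":0,"y":0,"z":0.01,"ax":0,"ay":0,"az":0,"hand":0},
  {"x":0,"y":0,"z":0.02,"ax":0,"ay":0,"az":0,"hand":0},
  {"x":0,"y":0,"z":0.02,"ax":0,"ay":0,"az":0,"hand":0},
])

```text
clock: 14.1
eef_pos: [518.0, -130.6, 239.2]
tcp_rot: [-3.141, -0.0, 1.949]
contact_force: [-0.3, 1.0, 0.4]
opening: -0.003
grasp_force: 0.0
```

Emit:
drive_tool([
  {"x":0,"y":0,"z":0.01,"ax":0,"ay":0,"az":0,"hand":0},
  {"x":0,"y":0,"z":0.02,"ax":0,"ay":0,"az":0,"hand":0},
  {"x":0,"y":0,"z":0.02,"ax":0,"ay":0,"az":0,"hand":0},
])

```text
clock: 14.4
eef_pos: [518.0, -130.6, 238.2]
tcp_rot: [-3.142, -0.0, 1.949]
contact_force: [-0.7, -0.5, -0.1]
opening: 0.001
grasp_force: 0.0
```

Emit:
drive_tool([
  {"x":0,"y":0,"z":0.01,"ax":0,"ay":0,"az":0,"hand":0},
  {"x":0,"y":0,"z":0.02,"ax":0,"ay":0,"az":0,"hand":0},
  {"x":0,"y":0,"z":0.02,"ax":0,"ay":0,"az":0,"hand":0},
])

```text
clock: 14.7
eef_pos: [518.1, -130.6, 237.6]
tcp_rot: [3.141, 0.0, 1.949]
contact_force: [-1.3, -0.2, 4.6]
opening: -0.001
grasp_force: 1.9
```

Emit:
drive_tool([
  {"x":0,"y":0,"z":0.01,"ax":0,"ay":0,"az":0,"hand":0},
  {"x":0,"y":0,"z":0.018,"ax":0,"ay":0,"az":0,"hand":0},
  {"x":0,"y":0,"z":0.018,"ax":0,"ay":0,"az":0,"hand":0},
])

```text
clock: 15.0
eef_pos: [518.1, -130.6, 237.2]
tcp_rot: [3.141, 0.0, 1.949]
contact_force: [-3.1, 1.1, 8.9]
opening: 0.004
grasp_force: 4.5
```

Emit:
drive_tool([
  {"x":0,"y":0,"z":0.01,"ax":0,"ay":0,"az":0,"hand":0},
  {"x":0,"y":0,"z":0.022,"ax":0,"ay":0,"az":0,"hand":0},
  {"x":0,"y":0,"z":0.022,"ax":0,"ay":0,"az":0,"hand":0},
  {"x":0,"y":0,"z":0.022,"ax":0,"ay":0,"az":0,"hand":0},
])

```text
clock: 15.4
eef_pos: [518.2, -130.6, 236.7]
tcp_rot: [3.141, 0.0, 1.949]
contact_force: [-4.6, 0.6, 15.2]
opening: 0.001
grasp_force: 7.5
```

Holding at 15 N, then coming away.

Emit:
drive_tool([
  {"x":0,"y":0,"z":0,"ax":0,"ay":0,"az":0,"hand":0},
  {"x":0,"y":0,"z":0,"ax":0,"ay":0,"az":0,"hand":0},
  {"x":0,"y":0,"z":0,"ax":0,"ay":0,"az":0,"hand":0},
  {"x":0,"y":0,"z":0,"ax":0,"ay":0,"az":0,"hand":0},
  {"x":0,"y":0,"z":0,"ax":0,"ay":0,"az":0,"hand":0},
  {"x":0,"y":0,"z":0,"ax":0,"ay":0,"az":0,"hand":0},
])

```text
clock: 16.0
eef_pos: [518.2, -130.6, 236.8]
tcp_rot: [3.141, 0.001, 1.949]
contact_force: [-4.8, 2.1, 15.4]
opening: 0.003
grasp_force: 7.5
```

Emit:
drive_tool([
  {"x":0,"y":0,"z":-0.2,"ax":0,"ay":0,"az":0,"hand":0},
  {"x":0,"y":0,"z":-0.8,"ax":0,"ay":0,"az":0,"hand":0},
  {"x":0,"y":0,"z":-1.5,"ax":0,"ay":0,"az":0,"hand":0},
  {"x":0,"y":0,"z":-2,"ax":0,"ay":0,"az":0,"hand":0},
  {"x":0,"y":0,"z":-2,"ax":0,"ay":0,"az":0,"hand":0},
  {"x":0,"y":0,"z":-2,"ax":0,"ay":0,"az":0,"hand":0},
])

```text
clock: 16.6
eef_pos: [518.1, -130.6, 335.4]
tcp_rot: [3.141, 0.0, 1.949]
contact_force: [-0.5, 0.7, -0.1]
opening: -0.001
grasp_force: 0.0
```

```bash
python3 - <<'E'
from h import *
import cv2
a=imaging.grab_frame("scene")[:,:,::-1]
cv2.imwrite("pics/g5.png",a);s=monitor.sense();print(s["contact_force"],s["eef_pos"],s["opening"])
E
```

```text
[-0.55242725  0.48476404  0.22196109] [ 517.61819919 -130.49564825  334.53585824] 0.0041656486131117785
```

View pics/g5.png

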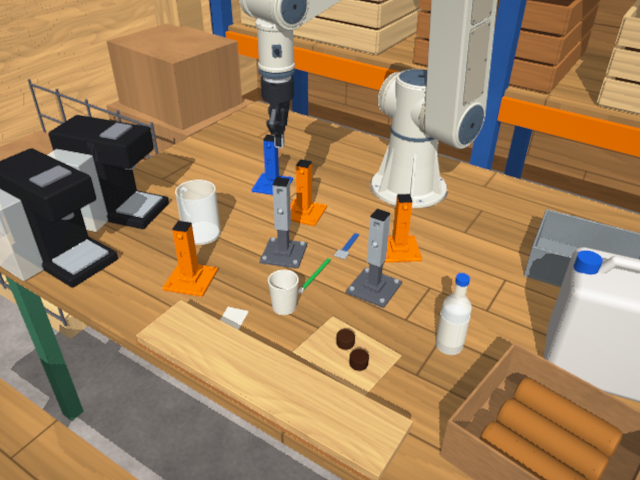

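The prop is still raised, with its cap at (283,182) and the button out at (280,211). The cup, jug, bottle and plate haven't moved. Handing in.

```bash
python3 -c "
from rig import r
print(r.sign_off())"
```

```text
the job is handed in; nothing more can be done
None
```

The low prop now stands about 61 mm higher with its button out in the next hole; it held a 15 N push on the cap, the crockery and bottles stayed where they were, and the job was handed in about 17 s in (the sign-off gave no verdict).

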